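# Nudge the filter support disc into its holder and hold it down

### The arm

A 6-joint arm with a two-finger parallel gripper is mounted at the origin on a cart in front of the work surface, level with it; the furniture and walls round the work are solid. World frame = base frame: x ahead of the robot, y to its left, z up, the work surface at z = 0. Lengths are in m, angles in rad, forces in N, time in s.
With the tool pointing down it reaches from about 0.35 to 0.875 m from the base axis. Payload 4.2 kg.
Tool frame: the origin (TCP) lies between the finger pads; the fingertips stand 14 mm ahead of it and the grasp point (between the pads) lies 5 mm behind it; y points along the fingers, x is the direction in which the jaws open and shut, and the axes are right-handed (so a half turn about y gives the same grasp; the last joint's range is limited). The gripper opens to 85 mm and grips with 20 to 120 N. Pads are 22 mm wide; open, the fingers measure 114 mm over their backs; the gripper's body (76 mm by 85 mm) begins 54 mm behind the grasp point. The pads swing forward as they close: fully open they stand 13 mm farther back than shut.
Start: joints at [-1.044, 0.385, 0.008, 0, -1.194, -0.259], TCP at [0.165, -0.603, 0.223] pointing down, gripper open.
Joint ranges: [-3.14, 3.14], [-1.21, 2.06], [-1.07, 1.41], [-3.16, 2.05], [-2.99, -0.16], [-3.1, 3.1]. Speed limits (rad/s): [2.79, 2.79, 3.14, 3.14, 3.14, 3.14].

### API

Orientations are given as a unit quaternion [x, y, z, w].
In Python, from station import manip gives the robot as it stands.
- The arm moves only by the shell command python3 -m pendant 'ROWS' [FORCE]. ROWS is JSON, a list of rows, each a list of 7 numbers: the shift along the tool's x, y, z in m, then the turn, a rotation vector about the tool's x, y, z in rad, then the opening in per cent of the stroke, from 0 (shut) to 100 (fully open). In form: [[dx, dy, dz, wx, wy, wz, gripper], ...]. A call has exactly 10 rows; each row shifts and turns the commanded pose from where the row before left it, along the tool's axes as they then stand; what a row does not reach is not made up. A row lasts 1/12 s, in which the tool goes at most 41.7 mm and 7.16 degrees, less where a joint would pass 70% of its speed; a pose out of reach is approached as far as the arm can. A call with a gripper value outside its range is refused whole. The fingers move at their own pace and stop on an object; FORCE is the grip in N (left out, the last holds). Time passes only in rows, so rows that do not move let the fingers close, or fill a call up. It gives the time, the measured TCP pose, the force and the opening at its end, in the units of the state.
- manip.observe(): the state, without advancing time (a new reading comes with each control period).
- manip.camera(name): name is "scene" or "top" or "wrist"; returns (picture, depth): 480x640x3 uint8, red, green, blue; 480x640 float32, m along the optical axis (not along the pixel's ray), 0 where there is no reading.
- manip.camera_params(name): a dict with "fx", "fy", "cx", "cy" (pixels), "k1" (the pictures are not rectified: a ray, as slopes to the right and down, at radius r is drawn at 1 + k1 r^2 times it, then the intrinsics apply), "world_from_camera" (4x4, takes a point from camera to world coordinates); the wrist camera has in their place "hand_eye" (4x4, takes a point from camera to tool coordinates, whose origin is the TCP and whose axes are the tool frame's). Camera axes: x right, y down, z forward; pixel columns grow to the right and rows downward; lengths in m; the calibration is good to about 2 mm. A picture is of the moment at which its call begins: read the wrist's pose just before it. camera_params takes no time and is no camera call.
- manip.job_done(): hands the job in, once; it reports no verdict.
The state is a dict: "time": time; "qpos": joint angles; "joint_velocities": joint speeds; "tau": joint torques, N m; "tool_pos": TCP position; "orientation": TCP orientation; "force": force on the tool from outside, world axes, zero at the start; "ft_torque": the same for the moment, N m; "width": finger opening in m.
Only numpy, scipy, OpenCV 4.12 (cv2) and the standard library are available. Lean on these libraries where they do the work, as an engineer would, in place of code of your own. Each camera call takes 0.05 s, during which the arm holds its last target.

### The job

Push the white filter disc across the deck of the metal filter holder with the fingertips until it drops into the round recess; do not pick the disc up. Then press it from above all the way down against the sprung seat and finish while still holding it down, so that I can fit the clamp ring. Leave the ring, the stopper and the jar where they are.

Things in the scene. Friction and masses are not known exactly. Their poses are not given: they have to be found in the camera images.
- holder: Filter holder base: a rectangular bare-steel block fixed to the worktop, 150 (its x) x 110 (its y) x 26 mm high with a flat deck (top) 26 mm above the worktop and a short thin hose barb (21 mm long) low on its +x end. Origin at the centre of its underside. It has one round recess, centre at (+33, 0) mm, diameter 54 mm; the disc starts on the other (-x) half of the deck.
- recess (a point): Centre of the recess's mouth, level with the deck. z up. The recess is 8 mm deep to a flat grey sprung seat, which can be pressed 4 mm farther down.
- seat (a joint): Travel of the sprung seat in the recess, m: 0 at rest (8 mm below the deck), 0.004 fully down (12 mm below the deck). Its spring takes 2 N to start moving and about 6 N to be fully down, and pushes it back up when released.
- disc: White sintered filter support disc, loose, 50 mm diameter, 10 mm thick, about 60 g, lying flat on the deck. Origin at the centre of its underside, z up through its thickness. Lying in the recess its top stands 2 mm above the deck; with the seat fully down its top is 2 mm below the deck.
- clamp_ring: Loose steel clamp ring, 72 mm outside, 54 mm inside diameter, 8 mm high, lying on the worktop. Origin at the centre of its underside. Bystander, leave it.
- stopper_b: Loose dark rubber stopper, 33 mm diameter, 27 mm high, standing on the worktop. Origin at the centre of its underside. Bystander, leave it.
- jar_a: Loose sample jar with a screw lid, 59 mm diameter, 65 mm high, standing on the worktop. Origin at the centre of its underside. Bystander, leave it.
There are look-alikes about, which are no part of the job. Leave any black look-alike of the disc alone.

How it is judged:
By the outcome, as a careful person would: the job done as asked, in the order asked, and still so for the second after the job is handed in, while the arm keeps its last pose, push and grip.
It also fails if it takes over 48 s, if anything falls off the work surface, if the arm or the gripper's body presses on something with over 40 N, if the wrist force passes 120 N, or if a joint passes its speed limit or range.

## Working session

There is one attempt and no reset: what is moved stays moved. The work goes in short steps, Python scripts to look and compute and a shell command to move; the robot and the scene stay as the last step left them, time stands still between calls to the robot, and variables do not carry over. Pictures are saved under pics/ and viewed, and the job is handed in when it is done.

```bash
mkdir -p pics; ls; cat > h.py <<'E'
import numpy as np, cv2
from station import manip
from scipy.spatial.transform import Rotation as R
def T_of(s):
    T=np.eye(4);T[:3,:3]=R.from_quat(s['orientation']).as_matrix();T[:3,3]=s['tool_pos'];return T
def snap(name,fn):
    s=manip.observe();im,d=manip.camera(name);p=manip.camera_params(name)
    T=np.array(p['world_from_camera']) if 'world_from_camera' in p else T_of(s)@np.array(p['hand_eye'])
    cv2.imwrite('pics/'+fn+'.png',im[:,:,::-1]);np.savez('pics/'+fn+'.npz',im=im,d=d,T=T,k=np.array([p[a] for a in('fx','fy','cx','cy','k1')]))
def load(fn):
    z=np.load('pics/'+fn+'.npz');return z['im'],z['d'],z['T'],z['k']
def ray(px,k):
    px=np.atleast_2d(px).astype(float);fx,fy,cx,cy,k1=k
    u=np.stack([(px[:,0]-cx)/fx,(px[:,1]-cy)/fy],1)
    v=u.copy()
    for _ in range(20): v=u/(1+k1*(v**2).sum(1,keepdims=True))
    return np.c_[v,np.ones(len(v))]
def onplane(px,k,T,z):
    r=ray(px,k)@T[:3,:3].T;o=T[:3,3];t=(z-o[2])/r[:,2];return o+r*t[:,None]
def proj(P,k,T):
    P=np.atleast_2d(P);c=(P-T[:3,3])@T[:3,:3];v=c[:,:2]/c[:,2:];r2=(v**2).sum(1,keepdims=True)
    v=v*(1+k[4]*r2);return v*k[:2]+k[2:4]
E
python3 - <<'E'
from h import *
s=manip.observe();print(s)
snap('scene','s0');snap('top','t0')
for n in('s0','t0'):
    print(load(n)[2].round(3),load(n)[3])
E
```

```text
pics
{'time': 0.0, 'qpos': array([-1.04441102e+00,  3.85553562e-01,  6.61877189e-03, -5.13699628e-04,
       -1.19401441e+00, -2.58588216e-01]), 'joint_velocities': array([ 5.43778174e-04, -4.20532576e-05,  8.54079290e-04, -1.13768216e-03,
       -1.06176086e-03, -6.92575799e-04]), 'tau': array([ 7.12510282e-04, -3.92287982e+01,  1.88400793e+01,  4.18635160e+00,
       -4.59115603e-03, -1.41400159e-05]), 'tool_pos': array([ 0.16522949, -0.60212772,  0.22141848]), 'orientation': array([ 0.42818958,  0.56268029, -0.56178554, -0.42946663]), 'force': array([-0.64279466, -0.56082668,  0.85948049]), 'ft_torque': array([-0.00188726,  0.01066229, -0.01686876]), 'width': 0.0853268462748392}
[[-0.65  -0.465  0.601  0.03 ]
 [-0.76   0.411 -0.504  0.343]
 [-0.012 -0.784 -0.621  0.602]
 [ 0.     0.     0.     1.   ]] [ 4.49035040e+02  4.49035040e+02  3.20920029e+02  2.41180872e+02
 -4.56895501e-02]
[[ 0.024 -0.995  0.096  0.445]
 [-0.999 -0.02   0.041 -0.119]
 [-0.039 -0.096 -0.995  0.922]
 [ 0.     0.     0.     1.   ]] [ 5.23471384e+02  5.23471384e+02  3.20208591e+02  2.41647872e+02
 -6.93888636e-02]
```

View pics/s0.png

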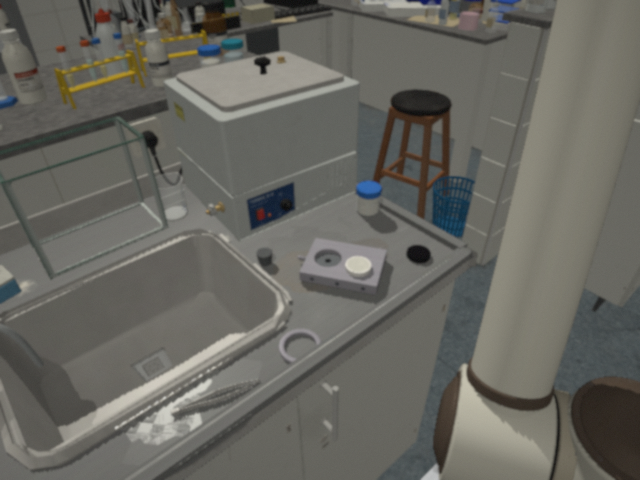

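View pics/t0.png

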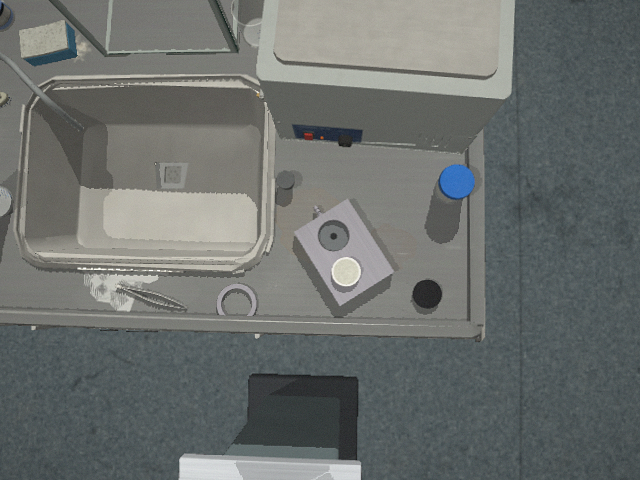

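```bash
python3 - <<'E'
from h import *
print(T_of(manip.observe()).round(3))
im,d,T,k=load('t0')
print(onplane([[320,240],[0,0],[639,479]],k,T,0.026).round(3))
E
```

```text
[[-0.264 -0.001 -0.964  0.165]
 [ 0.964  0.002 -0.264 -0.602]
 [ 0.002 -1.     0.     0.222]
 [ 0.     0.     0.     1.   ]]
[[ 0.534 -0.082  0.026]
 [ 0.99   0.551  0.026]
 [ 0.141 -0.628  0.026]]
```

Candidates for the disc: the white one at top (346,271) on the deck, and the black one at top (427,293) on the worktop. The white one fits, because it is white and on the -x half of the deck. I'll confirm it in an enlarged crop and measure.

```bash
python3 - <<'E'
from h import *
im,d,T,k=load('t0')
c=im[190:325,270:450]
cv2.imwrite('pics/t0c.png',cv2.resize(c[:,:,::-1],None,fx=4.4,fy=4.4,interpolation=cv2.INTER_CUBIC))
hsv=cv2.cvtColor(im,cv2.COLOR_RGB2HSV)
print('px disc',im[271,346],hsv[271,346],'deck',im[255,370],hsv[255,370],'seat',im[236,326],hsv[236,326],'table',im[215,400],hsv[215,400])
E
```

```text
px disc [216 216 198] [ 30  21 216] deck [169 166 169] [150   5 169] seat [117 119 120] [100   6 120] table [130 129 124] [ 25  12 130]
```

View pics/t0c.png

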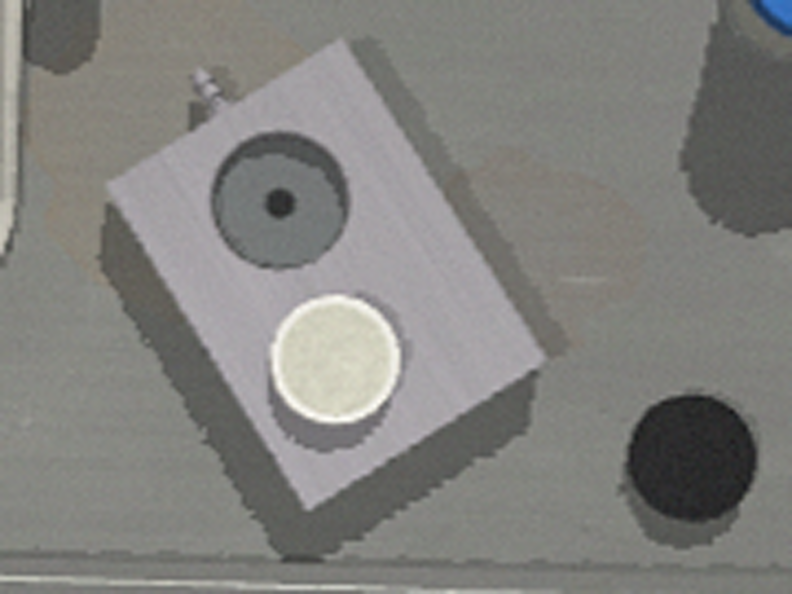

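```bash
python3 - <<'E'
from h import *
im,d,T,k=load('t0')
hsv=cv2.cvtColor(im,cv2.COLOR_RGB2HSV)
m=((hsv[...,2]>185)&(hsv[...,1]>8)).astype(np.uint8);m[:190]=0;m[325:]=0;m[:,:270]=0;m[:,450:]=0
cs,_=cv2.findContours(m,cv2.RETR_EXTERNAL,cv2.CHAIN_APPROX_NONE);c=max(cs,key=cv2.contourArea)
e=cv2.fitEllipse(c);print('disc',e,onplane(e[0],k,T,.036))
g=(im.min(2)>150).astype(np.uint8);g[:190]=0;g[325:]=0;g[:,:285]=0;g[:,410:]=0
g[m>0]=1
cs,h=cv2.findContours(g,cv2.RETR_CCOMP,cv2.CHAIN_APPROX_NONE)
i=max(range(len(cs)),key=lambda i:cv2.contourArea(cs[i]))
ap=cv2.approxPolyDP(cv2.convexHull(cs[i]),6,True)[:,0];print(ap)
W=onplane(ap,k,T,.026);print(W.round(4));print(np.linalg.norm(W-np.roll(W,1,0),axis=1))
for j in range(len(cs)):
    if h[0][j][3]==i and cv2.contourArea(cs[j])>200:
        e=cv2.fitEllipse(cs[j]);print('hole',e,onplane(e[0],k,T,.026))
(r,s,a)=cv2.minAreaRect(W[:,:2].astype(np.float32)*1000);print(r,s,a)
# depth check
for p in[(346,271),(370,255),(326,240),(400,215)]:
    q=ray(p,k)[0]*d[p[1],p[0]];print(p,(T[:3,:3]@q+T[:3,3]).round(4))
E
```

```text
disc ((345.73114013671875, 271.0761413574219), (27.859752655029297, 28.229063034057617), 107.7001953125) [[ 0.48095103 -0.12725826  0.036     ]]
[[347 199]
 [393 271]
 [340 305]
 [295 231]]
[[ 0.6062 -0.1272  0.026 ]
 [ 0.4832 -0.2079  0.026 ]
 [ 0.4235 -0.1187  0.026 ]
 [ 0.5486 -0.0385  0.026 ]]
[0.10574929 0.14709203 0.10733981 0.14870897]
hole ((343.98834228515625, 280.1340026855469), (24.376314163208008, 26.858692169189453), 94.1301040649414) [[ 0.46583625 -0.12467476  0.026     ]]
hole ((333.2117919921875, 234.98374938964844), (33.0415153503418, 33.722877502441406), 77.22616577148438) [[ 0.54299447 -0.10463332  0.026     ]]
(515.0407104492188, -123.31588745117188) (148.70712280273438, 107.32763671875) 32.95504379272461
(346, 271) [ 0.4811 -0.1277  0.0363]
(370, 255) [ 0.5096 -0.1682  0.0279]
(326, 240) [ 0.5347 -0.0922  0.0201]
(400, 215) [ 5.837e-01 -2.218e-01  2.000e-04]
```

```bash
python3 -m pendant '[[0.018,0,-0.019,0,0,0,35],[0.018,0,-0.019,0,0,0,35],[0.018,0,-0.019,0,0,0,35],[0.018,0,-0.019,0,0,0,35],[0.018,0,-0.019,0,0,0,35],[0.018,0,-0.019,0,0,0,35],[0.018,0,-0.019,0,0,0,35],[0.018,0,-0.019,0,0,0,35],[0.018,0,-0.019,0,0,0,35],[0.018,0,-0.019,0,0,0,35]]' 20
```

```text
time: 0.93
tool_pos: [0.3012, -0.3774, 0.2222]
orientation: [0.429, 0.562, -0.562, -0.429]
force: [0.3, -0.2, -0.8]
width: 0.0302
```

```bash
cat >> h.py <<'E'
C=np.array([.5152,-.1233]);REC=np.array([.543,-.105]);HX=np.array([.839,.545])
def goto(x,y,z,pd):
    """tool-axes shift to (x,y,z) and turn about tool y so that -z points along angle pd (deg)"""
    s=manip.observe();T=T_of(s);d=np.array([x,y,z])-T[:3,3]
    a=np.degrees(np.arctan2(-T[1,2],-T[0,2]));print('t',round(s['time'],2),'pos',T[:3,3].round(4),'ang',a.round(2),'yaxis',T[:3,1].round(4),'F',s['force'].round(1),'w',round(s['width'],4))
    print('shift',(T[:3,:3].T@d).round(4),'turn y',-np.radians(pd-a).round(4))
E
python3 -c "
from h import *
goto(.4387,-.1426,.09,19.8)"
```

```text
t 0.93 pos [ 0.3012 -0.3774  0.2222] ang 15.33 yaxis [-5.e-04  6.e-04 -1.e+00] F [ 0.3 -0.2 -0.8] w 0.0302
shift [ 0.19    0.1322 -0.1947] turn y -0.078
```

```bash
python3 -m pendant '[[0.019,0.007,-0.0195,0,0,0,35],[0.019,0.007,-0.0195,0,0,0,35],[0.019,0.007,-0.0195,0,0,0,35],[0.019,0.007,-0.0195,0,0,0,35],[0.019,0.007,-0.0195,0,0,0,35],[0.019,0.007,-0.0195,0,0,0,35],[0.019,0.007,-0.0195,0,-0.02,0,35],[0.019,0.007,-0.0195,0,-0.02,0,35],[0.019,0.007,-0.0195,0,-0.02,0,35],[0.019,0.007,-0.0195,0,-0.018,0,35]]'
python3 - <<'E'
from h import *
goto(.4387,-.1426,.06,19.8)
snap('wrist','w1');snap('top','t1')
E
```

```text
time: 1.77
tool_pos: [0.4361, -0.1411, 0.152]
orientation: [-0.406, -0.579, 0.579, 0.406]
force: [0.1, -0.6, 0.1]
width: 0.03
t 1.77 pos [ 0.4361 -0.1411  0.152 ] ang 19.87 yaxis [-4.e-04  1.e-04 -1.e+00] F [ 0.1 -0.6  0.1] w 0.03
shift [-0.0023  0.092  -0.002 ] turn y 0.0012
```

View pics/w1.png

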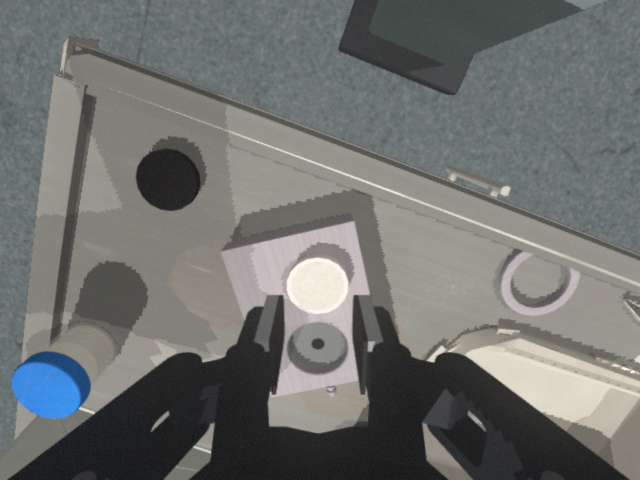

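View pics/t1.png

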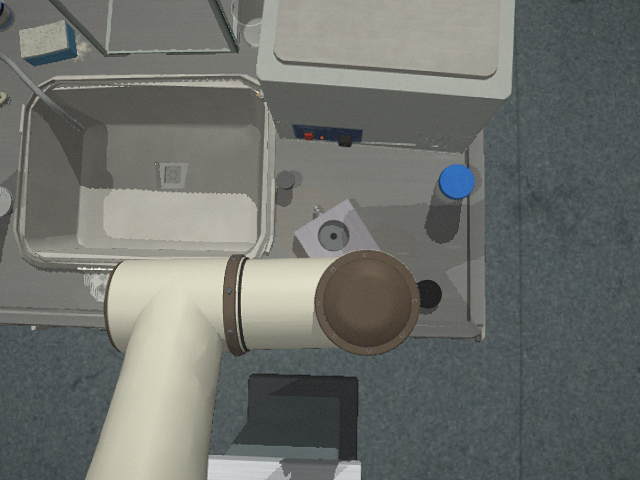

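```bash
python3 - <<'E'
from h import *
im,d,T,k=load('w1')
hsv=cv2.cvtColor(im,cv2.COLOR_RGB2HSV)
m=((hsv[...,2]>185)&(hsv[...,1]>8)).astype(np.uint8);m[:230]=0;m[330:]=0;m[:,:270]=0;m[:,370:]=0
cs,_=cv2.findContours(m,cv2.RETR_EXTERNAL,cv2.CHAIN_APPROX_NONE);c=max(cs,key=cv2.contourArea)
e=cv2.fitEllipse(c);D=onplane(e[0],k,T,.036)[0];print('disc',e,D)
g=(im.min(2)<145).astype(np.uint8);x=g[315:380,286:352].copy()
cs,_=cv2.findContours(x,cv2.RETR_EXTERNAL,cv2.CHAIN_APPROX_NONE);c=max(cs,key=cv2.contourArea)
e=cv2.fitEllipse(c);H=onplane(np.array(e[0])+[286,315],k,T,.026)[0];print('hole',e,H)
v=(H-D)[:2];print(np.linalg.norm(v),np.degrees(np.arctan2(v[1],v[0])))
print(T[:3,3])
E
```

```text
disc ((319.1553955078125, 273.5993347167969), (93.35523986816406, 105.1855239868164), 138.88540649414062) [ 0.47017909 -0.12667035  0.036     ]
hole ((30.849884033203125, 33.19236755371094), (50.76232147216797, 60.92841720581055), 91.59934997558594) [ 0.54292294 -0.10244575  0.026     ]
0.07667136453523386 18.4183942116609
[ 0.35924437 -0.16795997  0.30384815]
```

```bash
python3 - <<'E'
from h import *
im,d,T,k=load('w1')
print(im[285,317],im[300,380-20],im[255,300],im[330,330])
b=im[...,0].astype(int)-im[...,2]
m=((b>8)&(im[...,0]>170)).astype(np.uint8);m[:230]=0;m[330:]=0;m[:,:270]=0;m[:,370:]=0
cs,_=cv2.findContours(m,cv2.RETR_EXTERNAL,cv2.CHAIN_APPROX_NONE);c=max(cs,key=cv2.contourArea)
e=cv2.fitEllipse(c);D=onplane(e[0],k,T,.036)[0];print('disc',e,D)
H=np.array([.5429,-.1025])
v=H-D[:2];print(np.linalg.norm(v),np.degrees(np.arctan2(v[1],v[0])))
E
```

```text
[242 239 224] [103 103 102] [138 132 133] [138 141 139]
disc ((320.3642883300781, 289.0129699707031), (60.12623977661133, 73.59761810302734), 122.61463928222656) [ 0.48257192 -0.12114296  0.036     ]
0.06314299305785197 17.172517416359586
```

```bash
python3 - <<'E'
from h import *
im,d,T,k=load('w1')
m=(im.min(2)>190).astype(np.uint8);m[:250]=0;m[320:]=0;m[:,:275]=0;m[:,360:]=0
m=cv2.morphologyEx(m,cv2.MORPH_OPEN,np.ones((7,7),np.uint8))
cs,_=cv2.findContours(m,cv2.RETR_EXTERNAL,cv2.CHAIN_APPROX_NONE);c=max(cs,key=cv2.contourArea)
e=cv2.fitEllipse(cv2.convexHull(c));print(e,cv2.boundingRect(c),onplane([e[0],(317,285)],k,T,.036))
o=im.copy();cv2.drawContours(o,[c],-1,(255,0,0),1)
cv2.imwrite('pics/w1c.png',cv2.resize(o[220:400,220:420,::-1],None,fx=3.3,fy=3.3,interpolation=cv2.INTER_NEAREST))
E
```

```text
((318.7693176269531, 287.9969787597656), (58.61144256591797, 66.8088607788086), 126.55387115478516) (287, 258, 61, 61) [[ 0.48215744 -0.1226602   0.036     ]
 [ 0.48014006 -0.1249012   0.036     ]]
```

View pics/w1c.png

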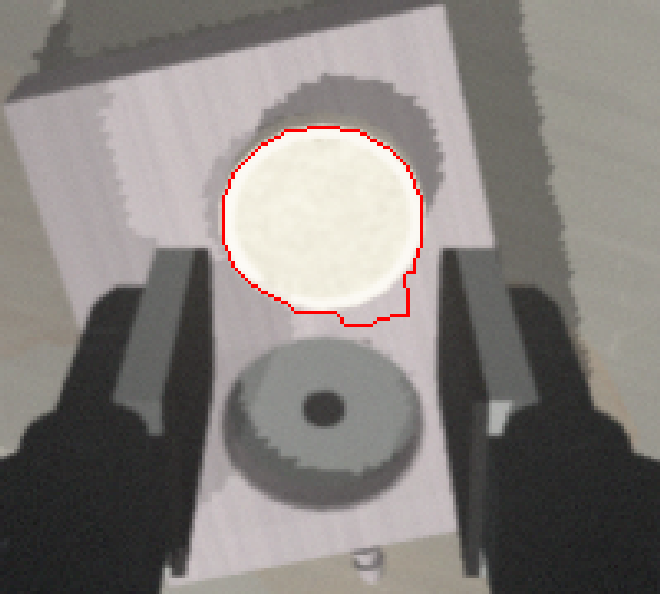

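The wrist view confirms it. The white disc sits on the deck at (318,286), with the empty recess at (317,347) on the same column and centred between the fingers. The black look-alike is at (168,180). Top and wrist positions agree to about 3 mm. Next I descend behind the disc.

```bash
python3 -m pendant '[[0,0.012,-0.001,0,0,0,35],[0,0.012,-0.001,0,0,0,35],[0,0.012,-0.001,0,0,0,35],[0,0.012,-0.001,0,0,0,35],[0,0.012,-0.001,0,0,0,35],[0,0.012,-0.001,0,0,0,35],[0,0.012,-0.001,0,0,0,35],[0,0.01,-0.001,0,0,0,35],[0,0.004,0,0,0,0,35],[0,0,0,0,0,0,35]]'
python3 - <<'E'
from h import *
goto(.4414,-.1399,.04,19.6)
snap('wrist','w2');snap('scene','s2')
E
```

```text
time: 2.7
tool_pos: [0.4424, -0.14, 0.0536]
orientation: [-0.406, -0.578, 0.579, 0.408]
force: [-0.1, 0.1, 0.3]
width: 0.03
t 2.7 pos [ 0.4424 -0.14    0.0536] ang 19.77 yaxis [-0.0027 -0.     -1.    ] F [-0.1  0.1  0.3] w 0.03
shift [0.0005 0.0136 0.0009] turn y 0.003
```

View pics/w2.png

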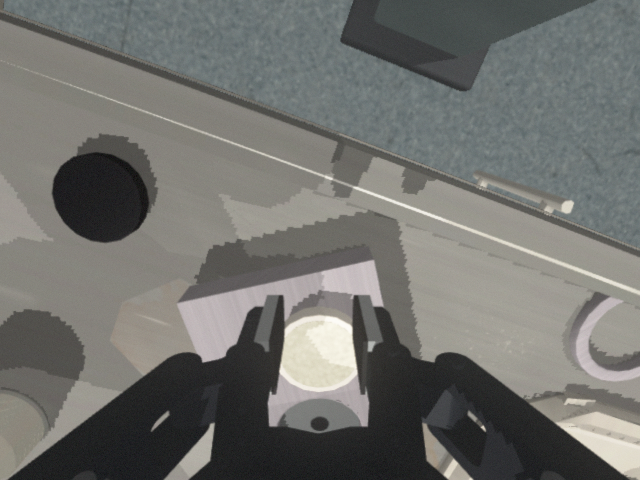

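```bash
python3 - <<'E'
from h import *
im=load('s2')[0];cv2.imwrite('pics/s2c.png',cv2.resize(im[170:330,240:440,::-1],None,fx=3.7,fy=3.7,interpolation=cv2.INTER_CUBIC))
E
```

```text
(no output)
```

View pics/s2c.png

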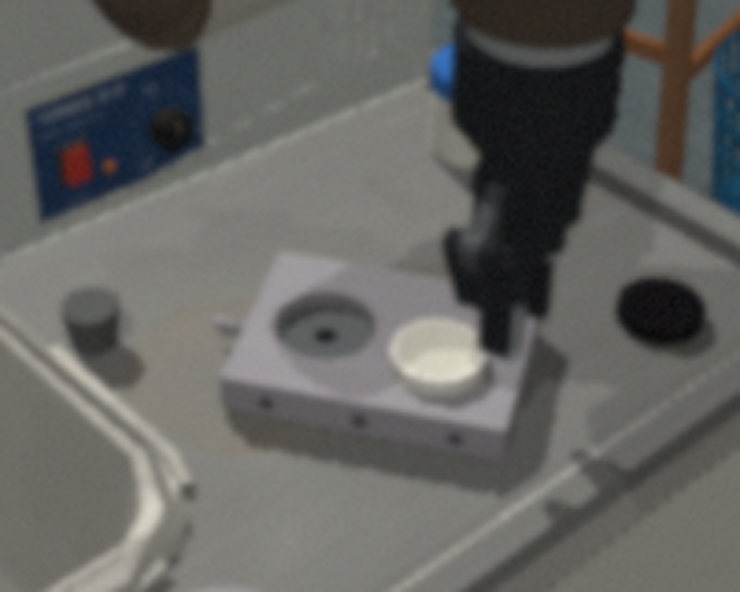

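```bash
python3 -m pendant '[[0,0.002,0,0,0,0,35],[0,0.002,0,0,0,0,35],[0,0.002,0,0,0,0,35],[0,0.001,0,0,0,0,35],[0,0.001,0,0,0,0,35],[0,0.001,0,0,0,0,35],[0,0.0005,0,0,0,0,35],[0,0.0005,0,0,0,0,35],[0,0,0,0,0,0,35],[0,0,0,0,0,0,35]]'
```

```text
time: 3.63
tool_pos: [0.4435, -0.1397, 0.0445]
orientation: [-0.406, -0.579, 0.579, 0.407]
force: [1.2, -0.3, 0.2]
width: 0.0297
```

```bash
python3 -m pendant '[[0,0.0005,0,0,0,0,35],[0,0.0005,0,0,0,0,35],[0,0.0005,0,0,0,0,35],[0,0.0005,0,0,0,0,35],[0,0.0005,0,0,0,0,35],[0,0.0005,0,0,0,0,35],[0,0,0,0,0,0,35],[0,0,0,0,0,0,35],[0,0,0,0,0,0,35],[0,0,0,0,0,0,35]]'
```

```text
time: 4.47
tool_pos: [0.4435, -0.1397, 0.0415]
orientation: [0.407, 0.579, -0.579, -0.407]
force: [0.4, 0.6, -0.1]
width: 0.0301
```

```bash
python3 -m pendant '[[0,0.0005,0,0,0,0,35],[0,0.0005,0,0,0,0,35],[0,0.0005,0,0,0,0,35],[0,0.0005,0,0,0,0,35],[0,0,0,0,0,0,35],[0,0,0,0,0,0,35],[0,0,0,0,0,0,35],[0,0,0,0,0,0,35],[0,0,0,0,0,0,35],[0,0,0,0,0,0,35]]'; python3 -c "
from h import *
snap('scene','s3');snap('wrist','w3')
im=load('s3')[0];cv2.imwrite('pics/s3c.png',cv2.resize(im[220:300,300:400,::-1],None,fx=7,fy=7,interpolation=cv2.INTER_CUBIC))"
```

```text
time: 5.3
tool_pos: [0.4435, -0.1397, 0.0395]
orientation: [0.407, 0.579, -0.579, -0.407]
force: [-0.5, 0.1, -0.3]
width: 0.0297
```

View pics/s3c.png

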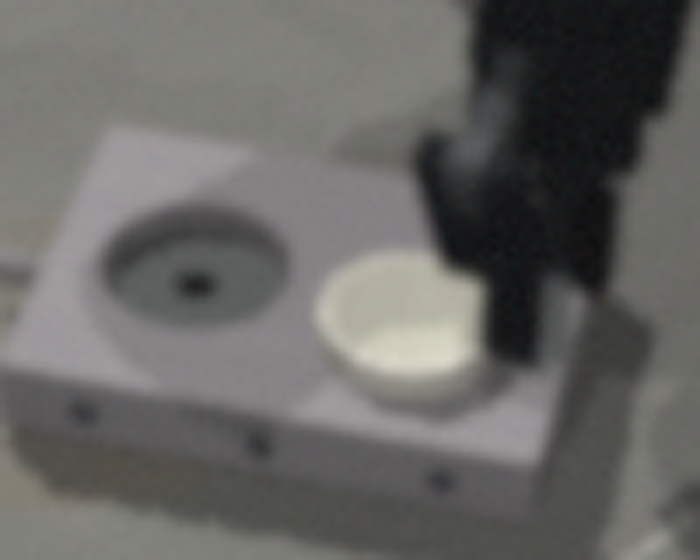

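```bash
python3 -m pendant '[[0,0.0005,0,0,0,0,35],[0,0.0005,0,0,0,0,35],[0,0.0005,0,0,0,0,35],[0,0.0005,0,0,0,0,35],[0,0,0,0,0,0,35],[0,0,0,0,0,0,35],[0,0,0,0,0,0,35],[0,0,0,0,0,0,35],[0,0,0,0,0,0,35],[0,0,0,0,0,0,35]]'
```

```text
time: 6.23
tool_pos: [0.4434, -0.1397, 0.0375]
orientation: [-0.407, -0.579, 0.579, 0.407]
force: [-0.7, -1.0, -0.5]
width: 0.0301
```

```bash
python3 -m pendant '[[0,0.0005,0,0,0,0,35],[0,0.0005,0,0,0,0,35],[0,0,0,0,0,0,35],[0,0,0,0,0,0,35],[0,0,0,0,0,0,35],[0,0,0,0,0,0,35],[0,0,0,0,0,0,35],[0,0,0,0,0,0,35],[0,0,0,0,0,0,35],[0,0,0,0,0,0,35]]'
```

```text
time: 7.07
tool_pos: [0.4435, -0.1397, 0.0365]
orientation: [0.407, 0.579, -0.579, -0.407]
force: [0.0, -0.2, -0.2]
width: 0.0298
```

```bash
python3 -m pendant '[[0,0.0005,0,0,0,0,35],[0,0.0005,0,0,0,0,35],[0,0.0005,0,0,0,0,35],[0,0,0,0,0,0,35],[0,0,0,0,0,0,35],[0,0,0,0,0,0,35],[0,0,0,0,0,0,35],[0,0,0,0,0,0,35],[0,0,0,0,0,0,35],[0,0,0,0,0,0,35]]';  python3 -c "
from h import *
snap('scene','s4')
im=load('s4')[0];cv2.imwrite('pics/s4c.png',cv2.resize(im[240:290,330:400,::-1],None,fx=10,fy=10,interpolation=cv2.INTER_CUBIC))"
```

```text
time: 7.9
tool_pos: [0.4435, -0.1397, 0.035]
orientation: [0.407, 0.579, -0.579, -0.407]
force: [0.8, 0.2, -0.1]
width: 0.0305
```

View pics/s4c.png

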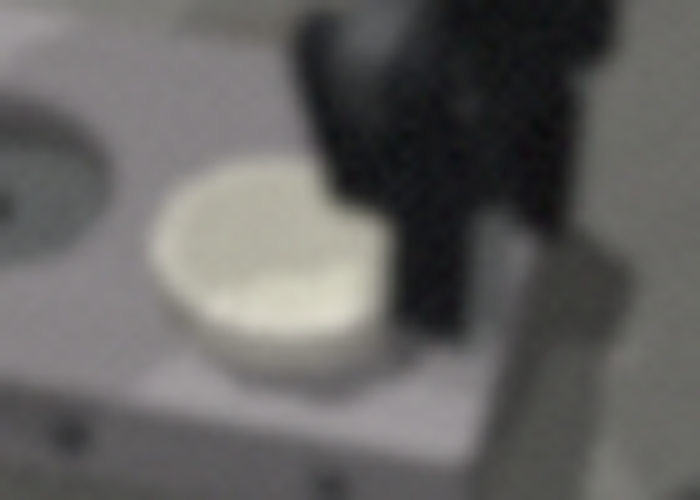

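```bash
python3 -m pendant '[[0,0.0005,0,0,0,0,35],[0,0.0005,0,0,0,0,35],[0,0.0005,0,0,0,0,35],[0,0,0,0,0,0,35],[0,0,0,0,0,0,35],[0,0,0,0,0,0,35],[0,0,0,0,0,0,35],[0,0,0,0,0,0,35],[0,0,0,0,0,0,35],[0,0,0,0,0,0,35]]'
```

```text
time: 8.78
tool_pos: [0.4435, -0.1397, 0.0335]
orientation: [0.407, 0.579, -0.579, -0.407]
force: [-0.6, -0.0, 0.0]
width: 0.0297
```

```bash
python3 - <<'E'
from h import *
snap('scene','s5');snap('wrist','w5')
im,d,T,k=load('s4')
f=np.array([.941,.338,0]);n=np.array([-.338,.941,0]);P=np.array([.4435,-.1397,0])
for z in(.020,.026,.030,.034):
    print(z,[proj(P+n*a+f*b+[0,0,z],k,T)[0].round(1) for a in(.015,.0295) for b in(-.011,.011)])
print('disc near side',proj([[.481,-.126,.036],[.481,-.126,.026]],k,T).round(1))
im=load('s5')[0];a=cv2.resize(im[240:290,330:400,::-1],None,fx=8,fy=8,interpolation=cv2.INTER_CUBIC)
im=load('w5')[0];b=cv2.resize(im[280:450,220:420,::-1],None,fx=4,fy=4,interpolation=cv2.INTER_CUBIC)
cv2.imwrite('pics/s5c.png',a);cv2.imwrite('pics/w5c.png',b[:600])
E
```

```text
0.02 [array([378.4, 282.4]), array([367.7, 278.5]), array([375.2, 287.2]), array([364.4, 283.2])]
0.026 [array([378.6, 280.1]), array([367.9, 276.2]), array([375.4, 284.8]), array([364.6, 280.9])]
0.03 [array([378.8, 278.5]), array([368. , 274.6]), array([375.5, 283.3]), array([364.7, 279.3])]
0.034 [array([378.9, 276.9]), array([368.1, 273.1]), array([375.7, 281.7]), array([364.8, 277.7])]
disc near side [[357.7 262.8]
 [357.5 266.7]]
```

View pics/s5c.png

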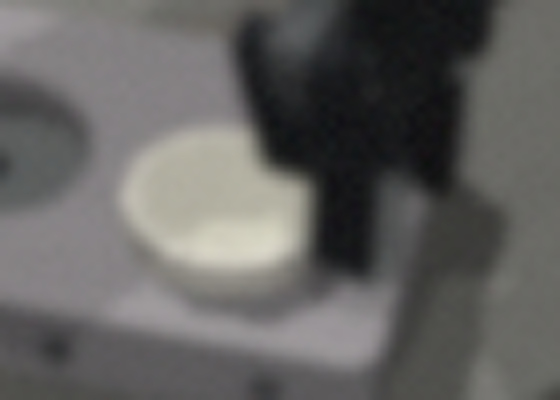

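View pics/w5c.png

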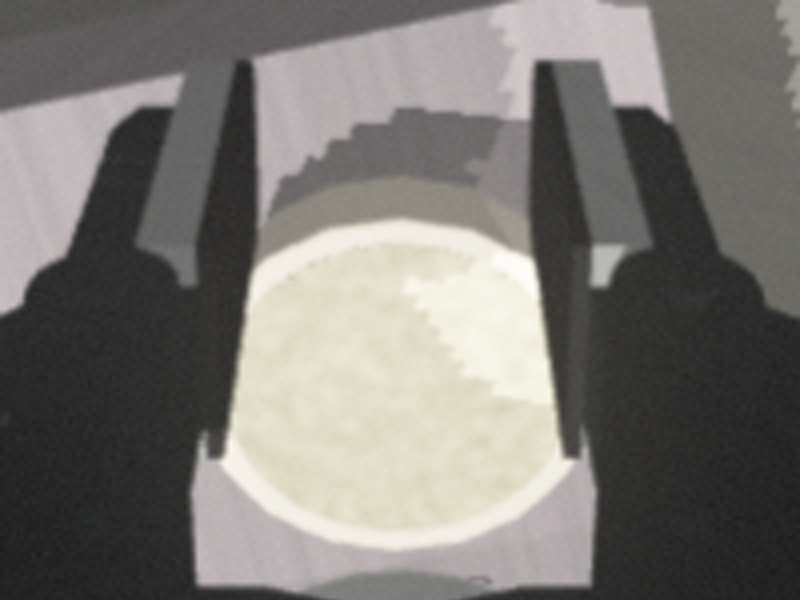

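```bash
python3 - <<'E'
from h import *
im,d,T,k=load('w5');HE=np.array(manip.camera_params('wrist')['hand_eye']);print(HE.round(3))
px=np.array([[245,60],[185,60],[140,245],[190,245],[540,60],[603,60],[215,455],[572,455]])/4+[220,280]
r=ray(px,k)@HE[:3,:3].T;o=HE[:3,3]
for zz in(.011,-.011):
    print(zz,(o+r*((zz-o[2])/r[:,2])[:,None]).round(4))
for p in px: print(p,d[int(p[1])+2,int(p[0])])
q=ray([[274,300],[274,310]],k)*np.array([d[300,274],d[310,274]])[:,None];print('tool pts',(q@HE[:3,:3].T+o).round(4))
E
```

```text
[[ 1.    -0.     0.     0.001]
 [-0.001 -0.318  0.948 -0.152]
 [-0.    -0.948 -0.318  0.081]
 [ 0.     0.     0.     1.   ]]
0.011 [[-0.0143 -0.0144  0.011 ]
 [-0.0206 -0.0144  0.011 ]
 [-0.0199 -0.0477  0.011 ]
 [-0.0157 -0.0477  0.011 ]
 [ 0.0164 -0.0144  0.011 ]
 [ 0.0229 -0.0145  0.011 ]
 [-0.0109 -0.0721  0.011 ]
 [ 0.013  -0.0721  0.011 ]]
-0.011 [[-0.0191  0.0285 -0.011 ]
 [-0.0273  0.0285 -0.011 ]
 [-0.0264 -0.0152 -0.011 ]
 [-0.0209 -0.0151 -0.011 ]
 [ 0.0212  0.0284 -0.011 ]
 [ 0.0298  0.0284 -0.011 ]
 [-0.0146 -0.0472 -0.011 ]
 [ 0.0168 -0.0472 -0.011 ]]
[281.25 295.  ] 0.15055935
[266.25 295.  ] 0.17915465
[255.   341.25] 0.1191263
[267.5  341.25] 0.12202338
[355. 295.] 0.15205938
[370.75 295.  ] 0.17758738
[273.75 393.75] 0.19594932
[363.   393.75] 0.19596027
tool pts [[-0.0169 -0.018   0.0105]
 [-0.0159 -0.0268  0.0109]]
```

```bash
python3 - <<'E'
from h import *
im,d,T,k=load('w5');print(T_of(manip.observe()).round(4))
for p in[(317,360),(320,420),(230,320),(345,290),(100,200)]:
    q=ray(p,k)[0]*d[p[1],p[0]];print(p,im[p[1],p[0]],(T[:3,:3]@q+T[:3,3]).round(4))
m=load('s5');im,d,T,k=m
for p in[(370,268),(372,271),(374,272),(368,266)]:
    q=ray(p,k)[0]*d[p[1],p[0]];print(p,im[p[1],p[0]],(T[:3,:3]@q+T[:3,3]).round(4))
E
```

```text
[[-0.3389  0.     -0.9408  0.4434]
 [ 0.9408  0.     -0.3389 -0.1397]
 [ 0.     -1.     -0.      0.0335]
 [ 0.      0.      0.      1.    ]]
(317, 360) [228 224 205] [ 0.4715 -0.1291  0.0362]
(320, 420) [177 170 170] [ 0.5148 -0.1118  0.0267]
(230, 320) [190 183 184] [ 0.4707 -0.175   0.0266]
(345, 290) [186 179 180] [ 0.4361 -0.1276  0.0268]
(100, 200) [28 28 31] [ 0.439  -0.2544  0.0097]
(370, 268) [30 31 34] [ 0.4346 -0.1102  0.0631]
(372, 271) [20 23 23] [ 0.4324 -0.1138  0.0552]
(374, 272) [24 24 26] [ 0.4273 -0.1136  0.0563]
(368, 266) [116 116 108] [ 0.4388 -0.1091  0.0657]
```

Both depth cameras agree that the real fingertips are about 14 mm *behind* the reported TCP along the tool axis at this opening, not ahead of it. That puts them about 22 mm above the deck, so I have further to go down. I'll trust the measurement and keep the descent guarded.

```bash
python3 -m pendant '[[0,0,0.002,0,0,0,35],[0,0,0.002,0,0,0,35],[0,0.003,0,0,0,0,35],[0,0.003,0,0,0,0,35],[0,0.003,0,0,0,0,35],[0,0.003,0,0,0,0,35],[0,0.002,0,0,0,0,35],[0,0.002,0,0,0,0,35],[0,0.001,0,0,0,0,35],[0,0,0,0,0,0,35]]'
python3 -c "
from h import *
snap('wrist','w6')
im=load('w6')[0];cv2.imwrite('pics/w6c.png',cv2.resize(im[280:440,220:420,::-1],None,fx=3.7,fy=3.7,interpolation=cv2.INTER_CUBIC))
k=load('w6')[3];T=load('w6')[2]
goto(.44,-.14,.0135,19.6)"
```

```text
time: 9.72
tool_pos: [0.4396, -0.1411, 0.0168]
orientation: [-0.406, -0.578, 0.579, 0.407]
force: [-1.8, 1.0, 5.2]
width: 0.0302
t 9.77 pos [ 0.4396 -0.1411  0.0168] ang 19.83 yaxis [-4.e-04 -1.e-04 -1.e+00] F [-2.   0.8  3.9] w 0.0301
shift [ 0.0009  0.0033 -0.0007] turn y 0.004
```

View pics/w6c.png

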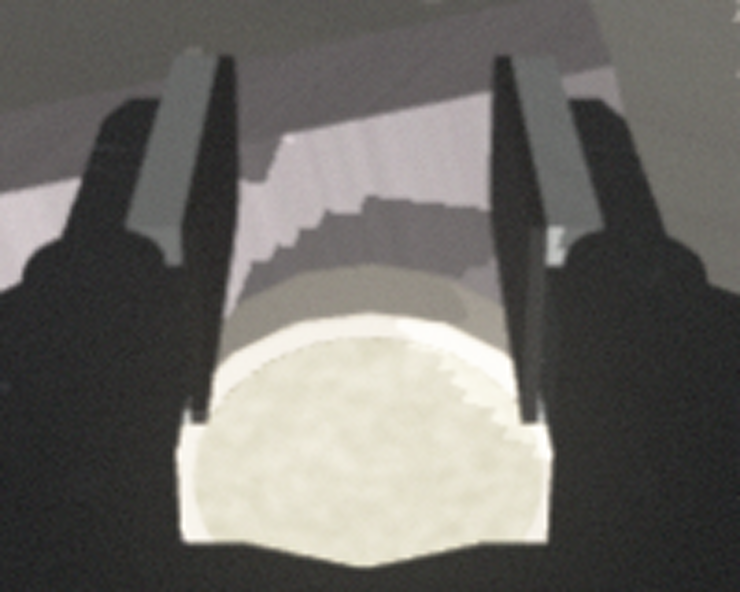

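```bash
python3 - <<'E'
from h import *
im,d,T,k=load('w6');s=manip.observe();TT=T_of(s);HE=np.array(manip.camera_params('wrist')['hand_eye'])
px=np.array([[238,185],[238,200],[495,205],[233,57],[500,57]])/3.7+[220,280]
W=onplane(px,k,T,.026);print(((W-TT[:3,3])@TT[:3,:3]).round(4))
for u in range(296,346,6):
    for v in (274,283): 
        q=ray((v,u),k)[0]*d[u,v];print((v,u),im[u,v],(HE[:3,:3]@q+HE[:3,3]).round(4),end=' ')
    print()
print(s['ft_torque'])
E
```

```text
[[-0.0141 -0.0092 -0.0092]
 [-0.0142 -0.0092 -0.0113]
 [ 0.0171 -0.0092 -0.012 ]
 [-0.0142 -0.0092  0.0081]
 [ 0.017  -0.0092  0.0081]]
(274, 296) [104 106 103] [-0.0173 -0.0147  0.0107] (283, 296) [72 67 66] [-0.0139 -0.012   0.0093] 
(274, 302) [106 106 106] [-0.0167 -0.02    0.0107] (283, 302) [55 54 52] [-0.0138 -0.0134  0.0072] 
(274, 308) [103 104 103] [-0.0161 -0.0252  0.0109] (283, 308) [48 47 49] [-0.0138 -0.014   0.0047] 
(274, 314) [84 86 85] [-0.0158 -0.0285  0.0101] (283, 314) [49 47 47] [-0.0138 -0.0152  0.0025] 
(274, 320) [46 45 45] [-0.0152 -0.0332  0.0104] (283, 320) [50 45 47] [-0.0138 -0.0159  0.    ] 
(274, 326) [35 39 36] [-0.0147 -0.0377  0.0107] (283, 326) [47 45 47] [-0.0138 -0.0165 -0.0026] 
(274, 332) [44 40 37] [-0.0143 -0.0418  0.0108] (283, 332) [56 56 53] [-0.0138 -0.0175 -0.0048] 
(274, 338) [46 44 45] [-0.0139 -0.0448  0.0103] (283, 338) [66 66 63] [-0.0138 -0.0187 -0.007 ] 
(274, 344) [44 45 44] [-0.0138 -0.0462  0.0089] (283, 344) [130 125 124] [-0.0139 -0.0187 -0.0099] 
[ 0.19848665  0.40180275 -0.00636995]
```

The tips are touching the deck at TCP z≈0.0168. I'll lift about 3 mm, so they'll just clear the seated disc (2 mm proud), and start pushing.

```bash
python3 -m pendant '[[0,-0.0015,0,0,0,0,35],[0,-0.0015,0,0,0,0,35],[0,0,-0.003,0,0,0,35],[0,0,-0.003,0,0,0,35],[0,0,-0.003,0,0,0,35],[0,0,-0.003,0,0,0,35],[0,0,-0.003,0,0,0,35],[0,0,-0.003,0,0,0,35],[0,0,-0.003,0,0,0,35],[0,0,-0.003,0,0,0,35]]'
python3 -m pendant '[[0,0,-0.003,0,0,0,35],[0,0,-0.003,0,0,0,35],[0,0,-0.003,0,0,0,35],[0,0,-0.003,0,0,0,35],[0,0,-0.003,0,0,0,35],[0,0,-0.003,0,0,0,35],[0,0,-0.003,0,0,0,35],[0,0,-0.002,0,0,0,35],[0,0,0,0,0,0,35],[0,0,0,0,0,0,35]]'
python3 -c "
from h import *
snap('wrist','w7');snap('scene','s7')
im=load('s7')[0];cv2.imwrite('pics/s7c.png',cv2.resize(im[220:300,290:400,::-1],None,fx=7,fy=7,interpolation=cv2.INTER_CUBIC))
im=load('w7')[0];cv2.imwrite('pics/w7c.png',cv2.resize(im[280:440,220:420,::-1],None,fx=3.7,fy=3.7,interpolation=cv2.INTER_CUBIC))
goto(.5138,-.1142,.0195,19.8)"
```

```text
time: 10.6
tool_pos: [0.4624, -0.1328, 0.0194]
orientation: [-0.406, -0.578, 0.579, 0.407]
force: [-1.3, -0.2, 0.6]
width: 0.0298
time: 11.43
tool_pos: [0.484, -0.1251, 0.0195]
orientation: [0.407, 0.579, -0.579, -0.406]
force: [-1.0, -0.3, -0.7]
width: 0.0297
t 11.53 pos [ 0.4838 -0.1251  0.0195] ang 19.81 yaxis [ 0.  0. -1.] F [ 1.2 -0.6  0.7] w 0.03
shift [ 0.0001  0.     -0.0319] turn y 0.0002
```

View pics/s7c.png

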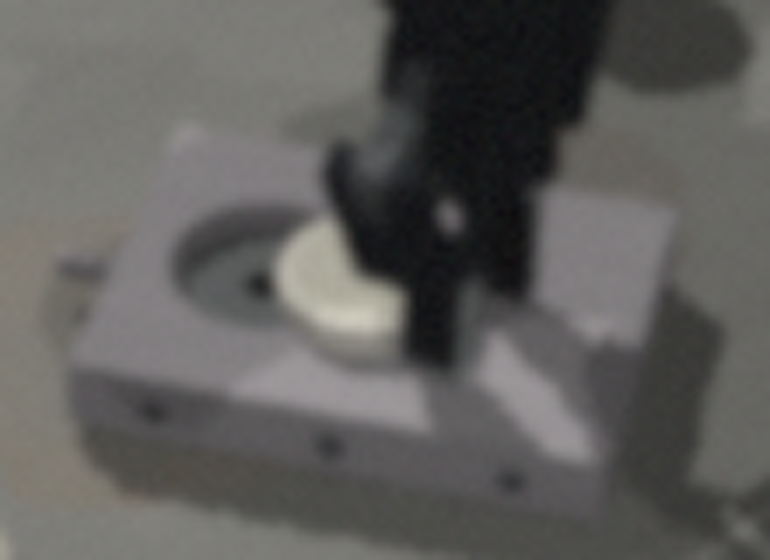

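View pics/w7c.png

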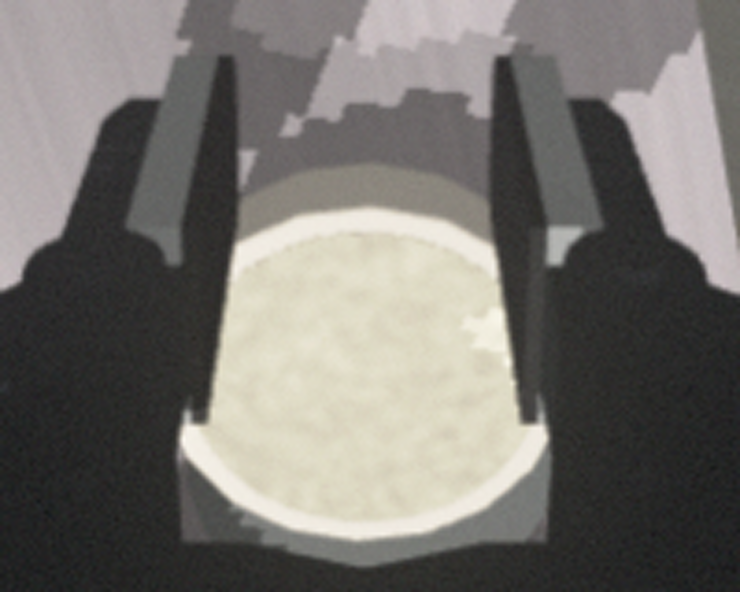

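The disc is sliding centred between the tips, its leading edge just over the recess (wrist crop ~(365,530)). Continuing the push.

```bash
python3 -m pendant '[[0,0,-0.003,0,0,0,35],[0,0,-0.003,0,0,0,35],[0,0,-0.003,0,0,0,35],[0,0,-0.003,0,0,0,35],[0,0,-0.003,0,0,0,35],[0,0,-0.003,0,0,0,35],[0,0,-0.003,0,0,0,35],[0,0,-0.002,0,0,0,35],[0,0,-0.002,0,0,0,35],[0,0,0,0,0,0,35]]'
python3 -m pendant '[[0,0,-0.001,0,0,0,35],[0,0,-0.001,0,0,0,35],[0,0,-0.001,0,0,0,35],[0,0,-0.001,0,0,0,35],[0,0,-0.001,0,0,0,35],[0,0,-0.001,0,0,0,35],[0,0,0,0,0,0,35],[0,0,0,0,0,0,35],[0,0,0,0,0,0,35],[0,0,0,0,0,0,35]]'
python3 -c "
from h import *
snap('wrist','w8');snap('scene','s8')
im=load('s8')[0];cv2.imwrite('pics/s8c.png',cv2.resize(im[220:300,290:400,::-1],None,fx=7,fy=7,interpolation=cv2.INTER_CUBIC))
im=load('w8')[0];cv2.imwrite('pics/w8c.png',cv2.resize(im[280:440,220:420,::-1],None,fx=3.7,fy=3.7,interpolation=cv2.INTER_CUBIC))
goto(.5138,-.1142,.0195,19.8)"
```

```text
time: 12.37
tool_pos: [0.508, -0.1165, 0.0195]
orientation: [0.407, 0.579, -0.578, -0.406]
force: [-0.1, 0.3, 0.0]
width: 0.0296
time: 13.2
tool_pos: [0.5131, -0.1146, 0.0195]
orientation: [0.407, 0.579, -0.579, -0.407]
force: [-1.6, 0.2, 0.4]
width: 0.0302
t 13.3 pos [ 0.5131 -0.1146  0.0196] ang 19.81 yaxis [ 1.e-04  0.e+00 -1.e+00] F [ 0.2 -0.1  0.6] w 0.0304
shift [ 0.0002  0.0001 -0.0008] turn y 0.0002
```

View pics/s8c.png

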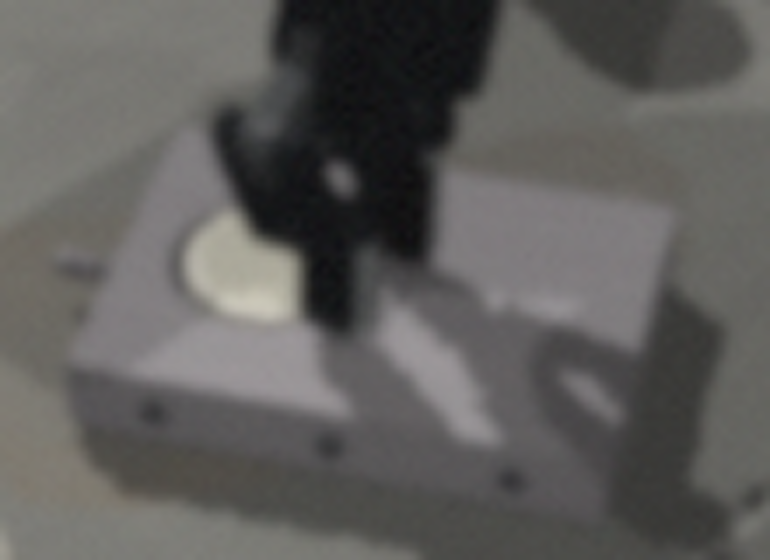

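View pics/w8c.png

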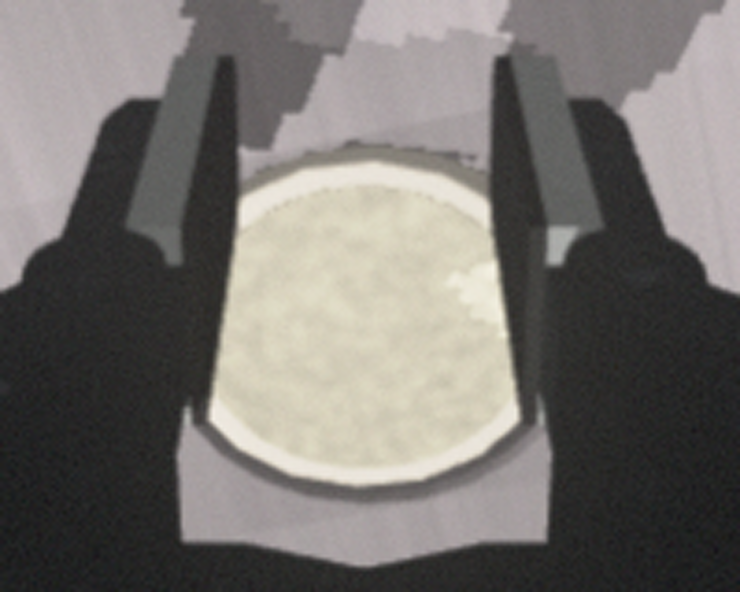

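It appears to have dropped in. I'll check the disc's top plane from the wrist depth.

```bash
python3 - <<'E'
from h import *
im,d,T,k=load('w8')
def pt(p):
    q=ray(p,k)[0]*d[p[1],p[0]];return T[:3,:3]@q+T[:3,3]
P=np.array([pt((u,v)) for u in range(290,350,3) for v in range(334,402,3) if im[v,u].min()>170 and im[v,u,0]-int(im[v,u,2])>8])
c=P.mean(0);A=np.c_[P[:,:2]-c[:2],np.ones(len(P))];s=np.linalg.lstsq(A,P[:,2],rcond=None)[0];print('disc plane n',len(P),s.round(4),'std',(A@s-P[:,2]).std())
for p in[(320,415),(300,420),(340,420),(318,305)]:print('deck',p,pt(p).round(4),im[p[1],p[0]])
# ellipse of disc top, crop coords: left/right hidden; use top (365,162) bottom(365,487)
W=onplane(np.array([[365,162],[365,487]])/3.7+[220,280],k,T,.028);print(W,W.mean(0))
E
```

```text
disc plane n 460 [-0.2127 -0.0844  0.0289] std 0.006048378446695456
deck (320, 415) [ 0.568  -0.0928  0.0271] [114 111 110]
deck (300, 420) [ 0.5752 -0.1009  0.0263] [159 152 154]
deck (340, 420) [ 0.5681 -0.082   0.0266] [174 164 166]
deck (318, 305) [ 0.5106 -0.1145  0.0266] [173 165 165]
[[ 0.51864195 -0.11128699  0.028     ]
 [ 0.56543235 -0.09440775  0.028     ]] [ 0.54203715 -0.10284737  0.028     ]
```

```bash
python3 - <<'E'
from h import *
im,d,T,k=load('w8')
def pt(p):
    q=ray(p,k)[0]*d[p[1],p[0]];return T[:3,:3]@q+T[:3,3]
for v in range(326,412,8): print(v,[(pt((u,v))[2]*1000).round(1) for u in(295,307,320,332,345)])
E
```

```text
326 [np.float64(26.4), np.float64(27.5), np.float64(28.4), np.float64(29.0), np.float64(23.7)]
334 [np.float64(27.8), np.float64(27.5), np.float64(28.8), np.float64(27.7), np.float64(28.8)]
342 [np.float64(28.4), np.float64(28.7), np.float64(29.5), np.float64(28.6), np.float64(29.5)]
350 [np.float64(28.2), np.float64(28.5), np.float64(28.5), np.float64(28.2), np.float64(28.1)]
358 [np.float64(29.0), np.float64(28.4), np.float64(28.2), np.float64(28.8), np.float64(28.9)]
366 [np.float64(28.7), np.float64(27.9), np.float64(27.9), np.float64(28.3), np.float64(28.8)]
374 [np.float64(28.3), np.float64(28.3), np.float64(29.4), np.float64(29.2), np.float64(28.7)]
382 [np.float64(29.3), np.float64(29.6), np.float64(29.1), np.float64(27.5), np.float64(28.5)]
390 [np.float64(28.6), np.float64(28.1), np.float64(27.5), np.float64(28.1), np.float64(29.7)]
398 [np.float64(28.1), np.float64(29.2), np.float64(29.3), np.float64(29.3), np.float64(28.7)]
406 [np.float64(27.7), np.float64(28.0), np.float64(28.7), np.float64(28.4), np.float64(23.7)]
```

The disc's top is flat at 28.5 mm where the deck reads 26.6 mm, so it stands about 2 mm proud and is fully dropped in. Now I raise, shut the fingers and move over the disc centre.

```bash
python3 -m pendant '[[0,-0.006,0,0,0,0,35],[0,-0.008,0,0,0,0,35],[0,-0.008,0,0,0,0,20],[0,0,-0.006,0,0,0,0],[0,0,-0.008,0,0,0,0],[0,0,-0.008,0,0,0,0],[0,0,-0.006,0,0,0,0],[0,0,-0.003,0,0,0,0],[0,0,0,0,0,0,0],[0,0,0,0,0,0,0]]' 40
python3 -c "
from h import *
goto(.5425,-.1035,.03,19.8)
snap('wrist','w9')
im=load('w9')[0];cv2.imwrite('pics/w9c.png',cv2.resize(im[240:440,220:420,::-1],None,fx=3,fy=3,interpolation=cv2.INTER_CUBIC))
"
```

```text
time: 14.13
tool_pos: [0.542, -0.104, 0.041]
orientation: [-0.406, -0.578, 0.579, 0.407]
force: [-0.2, 0.5, 0.1]
width: 0.0001
t 14.13 pos [ 0.542 -0.104  0.041] ang 19.82 yaxis [-0.0012 -0.     -1.    ] F [-0.2  0.5  0.1] w 0.0001
shift [ 0.0003  0.011  -0.0006] turn y 0.0003
```

View pics/w9c.png

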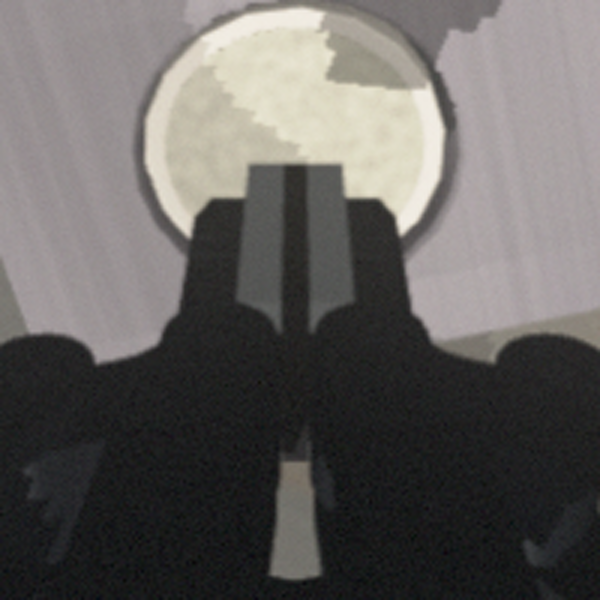

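The disc lies flat in the recess with an even gap all round. The shut tips (wrist crop ~(295,165)) are centred over it. Guarded descent next.

```bash
python3 -m pendant '[[0,0.002,0,0,0,0,0],[0,0.002,0,0,0,0,0],[0,0.002,0,0,0,0,0],[0,0.002,0,0,0,0,0],[0,0.002,0,0,0,0,0],[0,0.001,0,0,0,0,0],[0,0.001,0,0,0,0,0],[0,0.001,0,0,0,0,0],[0,0,0,0,0,0,0],[0,0,0,0,0,0,0]]'
python3 -c "
from h import *
goto(.5425,-.1035,.02,19.8)"
```

```text
time: 15.02
tool_pos: [0.5422, -0.1041, 0.0285]
orientation: [-0.407, -0.579, 0.579, 0.407]
force: [0.8, 0.3, 0.3]
width: -0.0002
t 15.02 pos [ 0.5422 -0.1041  0.0285] ang 19.81 yaxis [-0.  0. -1.] F [0.8 0.3 0.3] w -0.0002
shift [ 0.0005  0.0085 -0.0005] turn y 0.0002
```

```bash
python3 -m pendant '[[0,0.0005,0,0,0,0,0],[0,0.0005,0,0,0,0,0],[0,0.0005,0,0,0,0,0],[0,0.0005,0,0,0,0,0],[0,0.0005,0,0,0,0,0],[0,0.0005,0,0,0,0,0],[0,0.0005,0,0,0,0,0],[0,0.0005,0,0,0,0,0],[0,0,0,0,0,0,0],[0,0,0,0,0,0,0]]'
```

```text
time: 15.85
tool_pos: [0.5422, -0.1042, 0.0245]
orientation: [-0.407, -0.579, 0.579, 0.407]
force: [0.8, 0.1, 0.3]
width: 0.0
```

```bash
python3 -m pendant '[[0,0.0005,0,0,0,0,0],[0,0.0005,0,0,0,0,0],[0,0.0005,0,0,0,0,0],[0,0.0005,0,0,0,0,0],[0,0,0,0,0,0,0],[0,0,0,0,0,0,0],[0,0,0,0,0,0,0],[0,0,0,0,0,0,0],[0,0,0,0,0,0,0],[0,0,0,0,0,0,0]]'
```

```text
time: 16.68
tool_pos: [0.5423, -0.1041, 0.0225]
orientation: [0.407, 0.579, -0.579, -0.406]
force: [0.3, 0.2, 0.6]
width: -0.0004
```

```bash
python3 -m pendant '[[0,0.0005,0,0,0,0,0],[0,0.0005,0,0,0,0,0],[0,0.0005,0,0,0,0,0],[0,0.0005,0,0,0,0,0],[0,0,0,0,0,0,0],[0,0,0,0,0,0,0],[0,0,0,0,0,0,0],[0,0,0,0,0,0,0],[0,0,0,0,0,0,0],[0,0,0,0,0,0,0]]'
```

```text
time: 17.52
tool_pos: [0.5422, -0.1041, 0.0205]
orientation: [0.407, 0.579, -0.579, -0.406]
force: [-0.6, -0.9, -0.3]
width: 0.0002
```

```bash
python3 -m pendant '[[0,0.0005,0,0,0,0,0],[0,0.0005,0,0,0,0,0],[0,0.0005,0,0,0,0,0],[0,0.0005,0,0,0,0,0],[0,0,0,0,0,0,0],[0,0,0,0,0,0,0],[0,0,0,0,0,0,0],[0,0,0,0,0,0,0],[0,0,0,0,0,0,0],[0,0,0,0,0,0,0]]'
```

```text
time: 18.35
tool_pos: [0.5423, -0.1041, 0.0186]
orientation: [0.407, 0.579, -0.579, -0.406]
force: [-1.4, 0.8, 2.2]
width: -0.0002
```

```bash
python3 -m pendant '[[0,0.0005,0,0,0,0,0],[0,0.0005,0,0,0,0,0],[0,0.0005,0,0,0,0,0],[0,0.0005,0,0,0,0,0],[0,0,0,0,0,0,0],[0,0,0,0,0,0,0],[0,0,0,0,0,0,0],[0,0,0,0,0,0,0],[0,0,0,0,0,0,0],[0,0,0,0,0,0,0]]'
python3 -m pendant '[[0,0.0005,0,0,0,0,0],[0,0.0005,0,0,0,0,0],[0,0.0005,0,0,0,0,0],[0,0,0,0,0,0,0],[0,0,0,0,0,0,0],[0,0,0,0,0,0,0],[0,0,0,0,0,0,0],[0,0,0,0,0,0,0],[0,0,0,0,0,0,0],[0,0,0,0,0,0,0]]'
```

```text
time: 19.18
tool_pos: [0.5423, -0.1041, 0.0166]
orientation: [0.407, 0.579, -0.579, -0.406]
force: [0.1, -0.2, 3.8]
width: -0.0001
time: 20.02
tool_pos: [0.5423, -0.1041, 0.0153]
orientation: [0.407, 0.579, -0.579, -0.406]
force: [-1.9, 1.2, 6.1]
width: 0.0002
```

```bash
python3 -m pendant '[[0,0.0005,0,0,0,0,0],[0,0.0005,0,0,0,0,0],[0,0,0,0,0,0,0],[0,0,0,0,0,0,0],[0,0,0,0,0,0,0],[0,0,0,0,0,0,0],[0,0,0,0,0,0,0],[0,0,0,0,0,0,0],[0,0,0,0,0,0,0],[0,0,0,0,0,0,0]]'
python3 -c "
from h import *
goto(.5425,-.1035,.0147,19.8)"
```

```text
time: 20.85
tool_pos: [0.5423, -0.1042, 0.0152]
orientation: [-0.407, -0.579, 0.579, 0.406]
force: [-4.2, 2.3, 11.9]
width: -0.0001
t 20.85 pos [ 0.5423 -0.1042  0.0152] ang 19.84 yaxis [ 3.e-04 -3.e-04 -1.e+00] F [-4.2  2.3 11.9] w -0.0001
shift [ 0.0005  0.0005 -0.0004] turn y 0.0007
```

Hard stop reached: the TCP stopped at 15.2 mm while the force rose from 6 to 12 N. I'll add a little push for margin and check with the cameras.

```bash
python3 -m pendant '[[0,0.0005,0,0,0,0,0],[0,0,0,0,0,0,0],[0,0,0,0,0,0,0],[0,0,0,0,0,0,0],[0,0,0,0,0,0,0],[0,0,0,0,0,0,0],[0,0,0,0,0,0,0],[0,0,0,0,0,0,0],[0,0,0,0,0,0,0],[0,0,0,0,0,0,0]]'
python3 - <<'E'
from h import *
goto(.5425,-.1035,.0147,19.8)
snap('wrist','w10');snap('scene','s10');snap('top','t10');goto(.5425,-.1035,.0147,19.8)
im,d,T,k=load('w10')
a=cv2.resize(im[240:440,220:420,::-1],None,fx=2.5,fy=2.5,interpolation=cv2.INTER_CUBIC)
b=load('s10')[0];b=cv2.resize(b[220:300,290:390,::-1],(625,500),interpolation=cv2.INTER_CUBIC)
cv2.imwrite('pics/w10c.png',a);cv2.imwrite('pics/s10c.png',b)
def pt(p):
    q=ray(p,k)[0]*d[p[1],p[0]];return T[:3,:3]@q+T[:3,3]
for v in range(290,390,6): print(v,[((pt((u,v))[2]*1000).round(1),im[v,u,0]) for u in(240,260,275,285,295,318,342,352,362)])
E
```

```text
time: 21.68
tool_pos: [0.5423, -0.1042, 0.0151]
orientation: [-0.407, -0.579, 0.579, 0.406]
force: [-4.3, 1.6, 15.0]
width: -0.0003
t 21.68 pos [ 0.5423 -0.1042  0.0151] ang 19.85 yaxis [ 3.e-04 -4.e-04 -1.e+00] F [-4.3  1.6 15. ] w -0.0003
shift [ 0.0005  0.0004 -0.0004] turn y 0.0009
t 21.83 pos [ 0.5423 -0.1042  0.0152] ang 19.85 yaxis [ 4.e-04 -4.e-04 -1.e+00] F [-4.6  0.9 14.4] w -0.0
shift [ 0.0005  0.0005 -0.0004] turn y 0.0009
290 [(np.float64(26.0), np.uint8(162)), (np.float64(27.1), np.uint8(159)), (np.float64(24.9), np.uint8(204)), (np.float64(23.5), np.uint8(202)), (np.float64(25.1), np.uint8(200)), (np.float64(25.4), np.uint8(161)), (np.float64(23.9), np.uint8(159)), (np.float64(26.0), np.uint8(153)), (np.float64(24.5), np.uint8(168))]
296 [(np.float64(25.8), np.uint8(161)), (np.float64(27.1), np.uint8(131)), (np.float64(23.4), np.uint8(199)), (np.float64(25.3), np.uint8(202)), (np.float64(24.1), np.uint8(202)), (np.float64(29.1), np.uint8(47)), (np.float64(24.8), np.uint8(164)), (np.float64(25.6), np.uint8(158)), (np.float64(24.5), np.uint8(154))]
302 [(np.float64(26.7)
[... 3979 characters left out ...]
int8(36)), (np.float64(80.1), np.uint8(34)), (np.float64(80.1), np.uint8(33))]
380 [(np.float64(80.4), np.uint8(40)), (np.float64(76.9), np.uint8(33)), (np.float64(82.7), np.uint8(32)), (np.float64(83.1), np.uint8(32)), (np.float64(82.7), np.uint8(30)), (np.float64(62.0), np.uint8(35)), (np.float64(82.7), np.uint8(29)), (np.float64(83.3), np.uint8(35)), (np.float64(82.4), np.uint8(33))]
386 [(np.float64(80.0), np.uint8(33)), (np.float64(90.6), np.uint8(33)), (np.float64(91.5), np.uint8(29)), (np.float64(90.8), np.uint8(31)), (np.float64(90.3), np.uint8(29)), (np.float64(62.2), np.uint8(30)), (np.float64(90.9), np.uint8(27)), (np.float64(91.1), np.uint8(30)), (np.float64(90.5), np.uint8(28))]
```

View pics/w10c.png

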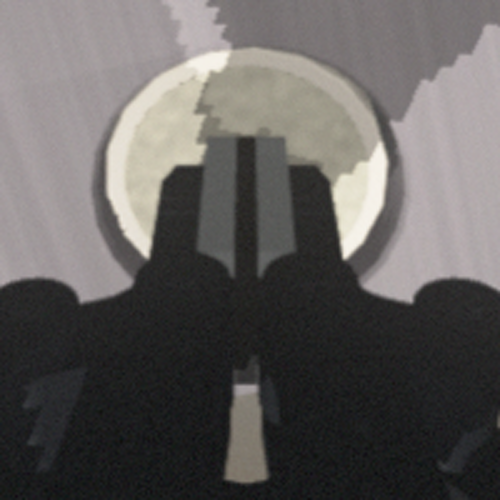

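View pics/s10c.png

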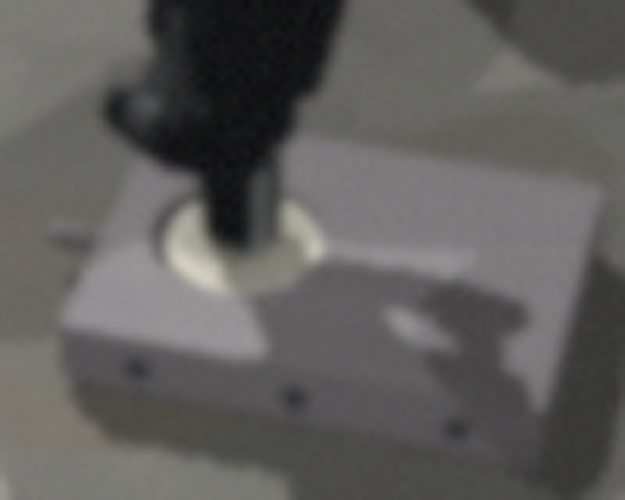

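View pics/s10.png

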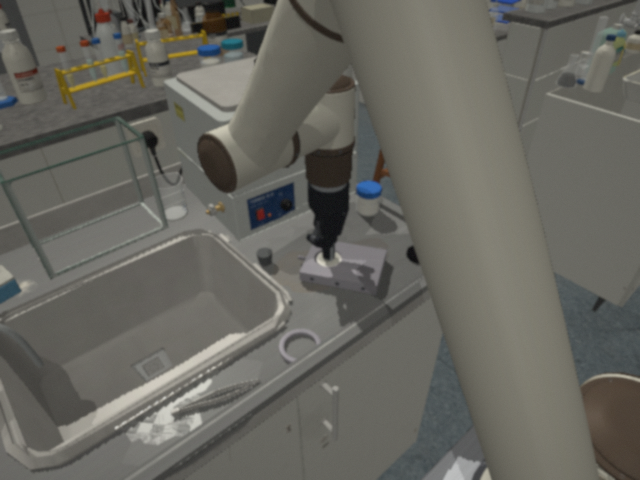

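The disc's top reads about 24.5 mm against the deck at about 26.3 mm, level left, right and rear. It is about 2 mm below the deck, so the seat is fully down, held at about 15 N. The ring, stopper and jar haven't moved. Handing in.

```bash
python3 -c "
from station import manip
print(manip.job_done()); s=manip.observe();print(s['time'],s['tool_pos'],s['force'])"
```

```text
the job is handed in; nothing more can be done
None
the job is handed in; nothing more can be done
```

I pushed the white disc across the deck with the fingertips until it dropped into the recess, without picking it up. I then pressed it down with the shut fingertips and handed the job in at about 22 s, still holding it down.

**After the drop:** the disc's top read about 28.5 mm where the deck read 26.6 mm. It lay flat and about 2 mm proud, as it should in the recess.

**At the end:** the disc's top read about 24.5 mm against the deck at about 26.3 mm, level on the sides I could see. That is about 2 mm below the deck, so the seat is fully down. The tool stopped moving while the force rose from 6 N to about 15 N, which also points to the hard stop.

**Bystanders:** the ring, stopper and jar stood where they were in the last scene picture. I never went near the black look-alike.

**Checks that disagreed:**
- **Fingertips:** the brief puts them 14 mm ahead of the tool point. The cameras and the touch on the deck put them about 9–14 mm behind it, so I went by the touch.
- **Top and wrist cameras:** they differed by about 3 mm sideways, so I averaged them.
- **Sideways force:** about 4–5 N remained during the press. The disc may be resting against the recess wall nearest the robot.
- **After handing in:** no reading was possible, so the last state is from just before.

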